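# Close the adjustable wrench on the paper guide's lock nut and tighten it

### The arm

A 6-joint arm with a two-finger parallel gripper is mounted at the origin on the work surface. World frame = base frame: x ahead of the robot, y to its left, z up, the work surface at z = 0. Lengths are in m, angles in rad, forces in N, time in s.
With the tool pointing down it reaches from about 0.325 to 0.775 m from the base axis. Payload 5.5 kg.
Tool frame: the origin (TCP) lies midway between the tips of the shut fingers; the grasp point (between the pads) lies 19 mm behind it (robot.grip_depth is the distance from the TCP to the grasp point, in m); z points along the fingers, y is the direction in which the jaws open and shut (so a half turn about z gives the same grasp; the last joint's range is limited). The gripper opens to 85 mm and grips with 20 to 120 N. Pads are 22 mm wide; open, the fingers measure 114 mm over their backs; the gripper's body (76 mm by 85 mm) begins 54 mm behind the grasp point. The pads swing forward as they close: fully open they stand 13 mm farther back than shut.
Start: joints at [1.278, 0.091, 1.231, -0, 1.82, -0.057], TCP at [0.14, 0.583, 0.231] pointing down, gripper open.
Joint ranges: [-2.87, 2.87], [-0.86, 2.18], [0.17, 2.46], [-1.51, 4.65], [0.06, 2.69], [-2.65, 2.65]. Speed limits (rad/s): [2.57, 2.57, 3.01, 3.14, 3.14, 3.14].

### API

Orientations are given as a unit quaternion [x, y, z, w].
In Python, from workcell import robot gives the robot as it stands. The module is installed in compiled form; this text tells all that it offers.
- The arm moves only by the tool apply_moves, never from a script. Its argument "steps" is a list of rows, each an object with "dp": the shift along the world's x, y, z in cm, a list of three; "rot": the turn, a rotation vector about the world's x, y, z in degrees, a list of three. A call has 1 to 20 rows; each row is the pose to reach, as a shift and turn from the pose measured when the call began; what a row does not reach only later rows make up. A row lasts 1/8 s, in which the tool goes at most 62.5 mm and 10.7 degrees, less where a joint would pass 70% of its speed; a pose out of reach is approached as far as the arm can. A call with a gripper value outside its range is refused whole. "hand" is the finger opening in cm, from 0 to 8.54, set as the call begins (left out, the last holds). The fingers move at their own pace and stop on an object; "grip_force" is the grip in N (left out, the last holds). Time passes only in rows, so rows that repeat a pose let the fingers close. It gives the time, the measured TCP pose, the force and the opening at its end, in the units of the state.
- robot.get_state(): the state, without advancing time (a new reading comes with each control period).
- robot.read_camera(name): name is "side" or "top" or "wrist"; returns the picture (480x640x3 uint8, red, green, blue); there is no depth.
- robot.camera_params(name): a dict with "camera_matrix" (3x3 intrinsics, pixels), "k1" (the pictures are not rectified: a ray, as slopes to the right and down, at radius r is drawn at 1 + k1 r^2 times it, then the intrinsics apply), "eye" and "attitude" of the camera in the world. Camera axes: x right, y down, z forward; pixel columns grow to the right and rows downward; lengths in m; the calibration is good to about 2 mm. A picture is of the moment at which its call begins: read the wrist's pose just before it. camera_params takes no time and is no camera call; for the wrist camera it gives the pose at the moment of the call.
- robot.close_job(): hands the job in, once; it reports no verdict.
Trained networks look in the newest picture that a camera, given by its name, has taken for a name from the list of things; names that differ only in an ending like _2 or _b are one class to them, and where a whole thing is asked for, a point or a joint stands for the part that bears it (a point fixed in the world has none). Each returns a list of dicts, best first, with "confidence" (0 to 1); they miss things now and then, are a little off and sometimes report something else, mostly with a low value. They report only what shows in the picture. A call takes as long as a camera call. They do not tell look-alikes from the thing itself.
- robot.search_frame(query, camera): "point" ([x, y, z] in m, in world coordinates, good to about 4 mm: the middle of the surface that is visible of it).
The state is a dict: "time": time; "joints": joint angles; "dq": joint speeds; "joint_torque": joint torques, N m; "tcp_pos": TCP position; "tcp_rot": TCP orientation; "contact_force": force on the tool from outside, world axes, zero at the start; "wrist_torque": the same for the moment, N m; "opening": opening from 0.0 (shut) to 1.0 (fully open).
Only numpy, scipy, OpenCV 4.12 (cv2) and the standard library are available. Lean on these libraries where they do the work, as an engineer would, in place of code of your own. Each camera call takes 0.05 s, during which the arm holds its last target.

### The job

The adjustable wrench is sitting loose on the big lock nut of the paper guide. Roll its thumb wheel, pressing lightly (30 N at the very most), until the sliding jaw is snug on the nut, and only then swing the wrench clockwise, seen from above, until the nut comes up against its stop, without forcing it. Leave the wrench lying on the nut with its jaw still snug, and leave the things around alone.

Things in the scene. Friction and masses are not known exactly. Their poses are not given: they have to be found in the camera images.
- mouth (a point): Adjustable wrench (bare metal, loose, 0.4 to 0.7 kg, lies flat on the plate): point between the jaws where the nut's centre lies once snug, 8 mm over the plate. Axes: x out of the open mouth along the tool (handle at -x), z up. Fixed jaw on the +y side, its face at y = +18 mm; sliding jaw on the -y side; throat at x = -22.5 mm. Head 16 mm thick, x -76 to 18, y -40 to 32 mm. The nut starts loose in it
- handle (a point): middle of the wrench's handle, 125 mm behind the mouth on the centre line, 7 mm over the plate; same axes as the mouth. The handle is a bar 24 mm wide and 14 mm thick, from 76 to 182 mm behind the mouth, lying flat on the plate. To tighten, it swings about the nut towards its own +y side (clockwise from above)
- wheel_top (a point): top of the wrench's thumb wheel, 48 mm behind the mouth, 20 mm over the plate and 4 mm proud of the head; axes as the mouth. Dragging the wheel's top towards the nut (+x) closes the jaw, dragging it back opens it and pulls the wrench off. The jaw moves 0.07 mm per mm of drag. Wheel stiff: about 4.5 N at the rim. Once snug it stops and a finger skids on it
- worm: the wrench's thumb wheel (worm): knurled steel roller, 19 mm in diameter, 22 mm long, in a window of the head, axis across the tool (wrench y). Origin at the roller's centre, 10.5 mm over the plate; its orientation turns with it. It stays where it is left. A finger pressed on it with 10 to 15 N drives it; with less it tends to skid
- jaw (a joint): travel of the sliding jaw, m: 0 is wide open (44 mm between the jaw faces), grows as it closes; the opening is 0.044 minus this. It starts at 0.0035 to 0.0055, and the jaw is snug at 0.0075 to 0.008. The wrench sits a little askew at first and is squared up by the closing jaw: roll on until this no longer grows
- nut_centre (a point): centre of the lock nut on its axis, 11 mm over the plate; does not move. Hexagon nut of dark steel, 36 mm across flats, 41.6 mm across corners, 1 to 21 mm over the plate, on a round stud 19 mm in diameter that rises to 30 mm
- nut_corner (a point): a corner of the nut, 20.8 mm from its axis, 11 mm above the plate
- nut (a joint): turn of the nut, rad, growing clockwise from above (tightening); starts at 0 to 0.1, firm stop at 0.70. It turns stiffly (0.2 N m; 2 to 4 N at the handle's middle) and stays where left. Pushing hard at the stop springs the jaw open and the wrench slips: stop when the push on the handle's middle has risen by about 3 N, well before 12 N
- plate: the guide's base plate, 260 x 320 x 8 mm, fixed on the bench, its top 8 mm above the bench; origin under its middle. A steel fence 14 mm thick, 150 mm long and 38 mm high (from the bench) stands along its +x edge, on the +y half. Nut and wrench are on it
- tin: bystander: loose closed tin, 84 mm in diameter, 110 mm high; origin under its middle
- papers: bystander: loose stack of folded newspapers, 280 x 190 x 54 mm; origin under its middle
- knock_block: bystander: loose wooden block, 60 x 110 x 45 mm; origin under its middle
Mind the look-alikes: they are no part of the job. Of the things shaped like the part that bears mouth, the aluminium one is meant.

How it is judged:
By the outcome, as a careful person would: the job done as asked, in the order asked, and still so for the second after the job is handed in, with the robot touching nothing.
It also fails if it takes over 64 s, if anything falls off the work surface, if the arm or the gripper's body presses on something with over 40 N, if the wrist force passes 120 N, or if a joint passes its speed limit or range.

## Working session

There is one attempt and no reset: what is moved stays moved. The work goes in short steps, Python scripts to look and compute and a tool call to move; the robot and the scene stay as the last step left them, time stands still between calls to the robot, and variables do not carry over. Pictures are saved under pics/ and viewed, and the job is handed in when it is done.

Besides the shell and the picture viewer there is one more tool, called after "Call:" as a command line: name --argument value ..., lists and objects as JSON in quotes. apply_moves: Moves the arm, as the interface text tells. Its arguments: {"type":"object","properties":{"steps":{"type":"array","items":{"type":"object","properties":{"dp":{"type":"array","items":{"type":"number"}},"rot":{"type":"array","items":{"type":"number"}}}}},"hand":{"type":"number"},"grip_force":{"type":"number"}},"required":["steps"]}

```bash
mkdir -p pics; ls; python3 - <<'E'
from workcell import robot
import cv2,numpy as np
s=robot.get_state()
print({k:np.round(v,3).tolist() for k,v in s.items()})
for c in ["side","top","wrist"]:
    im=robot.read_camera(c); cv2.imwrite(f"pics/{c}0.png",im[:,:,::-1])
    p=robot.camera_params(c); print(c,{k:np.round(v,4).tolist() for k,v in p.items()})
for q in ["mouth","handle","wheel_top","nut_centre","worm"]:
    print(q,[(np.round(d["point"],4).tolist(),round(d["confidence"],2)) for d in robot.search_frame(q,"top")])
E
```

```text
pics
{'time': 0.0, 'joints': [1.278, 0.092, 1.232, -0.0, 1.82, -0.057], 'dq': [0.0, -0.001, -0.0, -0.0, -0.001, -0.0], 'joint_torque': [0.001, -45.873, -41.803, -0.0, 0.012, -0.0], 'tcp_pos': [0.14, 0.583, 0.23], 'tcp_rot': [0.118, 0.993, -0.001, -0.0], 'contact_force': [-0.059, 0.498, -0.087], 'wrist_torque': [0.001, -0.014, -0.007], 'opening': 0.997}
side {'camera_matrix': [[521.272, 0.0, 313.2702], [0.0, 521.272, 243.5448], [0.0, 0.0, 1.0]], 'k1': -0.0892, 'eye': [-0.0204, -0.8443, 0.7498], 'attitude': [0.8332, -0.2812, 0.1447, -0.4536]}
top {'camera_matrix': [[544.0317, 0.0, 317.9379], [0.0, 544.0317, 235.9748], [0.0, 0.0, 1.0]], 'k1': -0.0442, 'eye': [0.3432, 0.0152, 1.2945], 'attitude': [0.7347, -0.6703, 0.0703, -0.0777]}
wrist {'camera_matrix': [[367.7658, 0.0, 317.3687], [0.0, 367.7658, 246.913], [0.0, 0.0, 1.0]], 'k1': -0.0351, 'eye': [0.069, 0.6012, 0.372], 'attitude': [0.7772, 0.6125, 0.089, 0.1131]}
mouth [([0.8395, -0.0689, 0.0154], 0.93), ([0.5016, 0.582, 0.0218], 0.77), ([0.571, -0.0242, 0.0202], 0.75)]
handle [([0.8492, -0.0774, 0.0161], 0.86), ([0.4982, 0.5805, 0.0207], 0.65), ([0.5687, -0.0258, 0.0254], 0.6)]
wheel_top [([0.5687, -0.0235, 0.0258], 0.88), ([0.8452, -0.0699, 0.0132], 0.84), ([0.4962, 0.5821, 0.0238], 0.74)]
nut_centre [([0.5339, 0.0308, 0.0309], 0.74)]
worm [([0.4905, 0.5723, 0.0243], 0.64)]
```

View pics/top0.png

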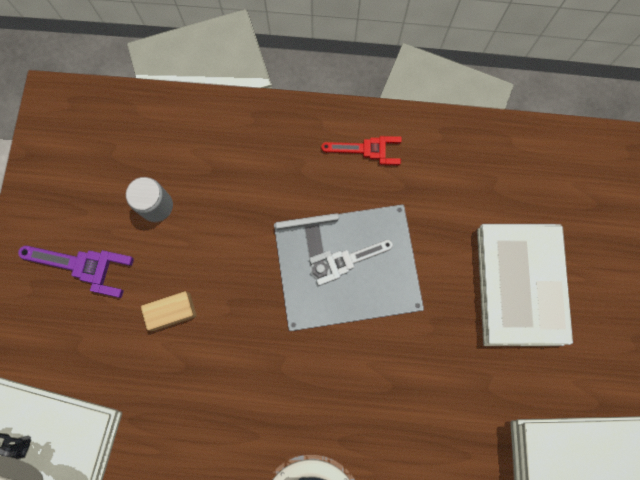

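View pics/side0.png

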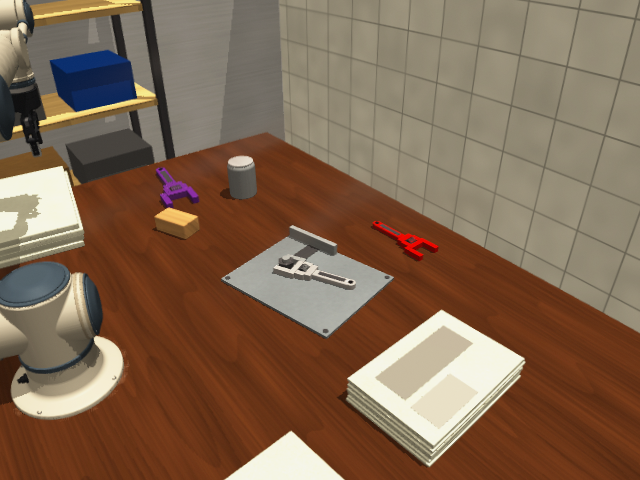

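```bash
cat > h.py <<'E'
import numpy as np,cv2
from scipy.spatial.transform import Rotation as R
from workcell import robot
def ray(p,uv):
    K=np.array(p["camera_matrix"]);k=p["k1"]
    d=np.array([(uv[0]-K[0,2])/K[0,0],(uv[1]-K[1,2])/K[1,1]]);u=d.copy()
    for _ in range(20): u=d/(1+k*(u@u))
    return R.from_quat(p["attitude"]).apply([u[0],u[1],1.])
def onz(p,uv,z):
    r=ray(p,uv);e=np.array(p["eye"]);return e+r*(z-e[2])/r[2]
def proj(p,X):
    K=np.array(p["camera_matrix"]);c=R.from_quat(p["attitude"]).inv().apply(np.array(X)-p["eye"])
    u=c[:2]/c[2];u=u*(1+p["k1"]*(u@u));return u*[K[0,0],K[1,1]]+K[:2,2]
def snap(c,n):
    p=robot.camera_params(c);im=robot.read_camera(c)[:,:,::-1].copy();cv2.imwrite(f"pics/{n}.png",im);return p,im
def st():
    s=robot.get_state();print("t",round(s["time"],2),"tcp",np.round(s["tcp_pos"],4),"x",np.round(R.from_quat(s["tcp_rot"]).apply([1,0,0]),3),"z",np.round(R.from_quat(s["tcp_rot"]).apply([0,0,1]),3),"F",np.round(s["contact_force"],2),"M",np.round(s["wrist_torque"],2),"op",round(s["opening"],3));return s
E
python3 - <<'E'
from h import *
p=robot.camera_params("top")
for n,uv,z in [("stud",(320,268),.038),("wheel",(340,263),.028),("end",(389,244),.022),("plate",(293,325),.008),("plate",(418,305),.008),("pl",(401,210),.008)]:
    print(n,np.round(onz(p,uv,z),4))
w=robot.camera_params("wrist")
print(R.from_quat(w["attitude"]).as_matrix().round(3))
E
```

```text
stud [0.5341 0.029  0.038 ]
wheel [ 0.5517 -0.0167  0.028 ]
end [ 0.6091 -0.1295  0.022 ]
plate [0.3987 0.08   0.008 ]
plate [ 0.4718 -0.2089  0.008 ]
pl [ 0.6993 -0.1549  0.008 ]
[[ 0.234  0.932  0.277]
 [ 0.972 -0.224 -0.066]
 [ 0.001  0.285 -0.959]]
```

View pics/wrist0.png

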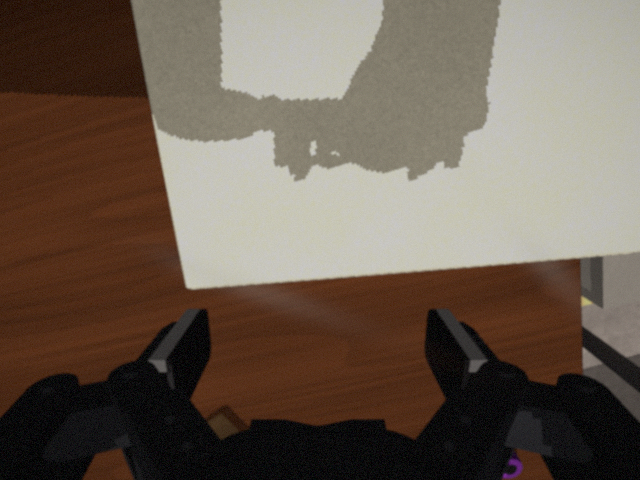

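Call:
apply_moves --steps '[{"dp":[3,-4.5,0],"rot":[0,0,-4]},{"dp":[6,-9,0],"rot":[0,0,-8]},{"dp":[9,-13.5,0],"rot":[0,0,-12]},{"dp":[12.5,-18,0],"rot":[0,0,-16]},{"dp":[16,-22.5,0],"rot":[0,0,-20]},{"dp":[19,-27.5,0],"rot":[0,0,-24]},{"dp":[22,-32,-0.5],"rot":[0,0,-28]},{"dp":[25,-36.5,-1],"rot":[0,0,-32]},{"dp":[28.5,-41,-1.5],"rot":[0,0,-36]},{"dp":[31.5,-46,-2],"rot":[0,0,-40]},{"dp":[35,-51,-2.5],"rot":[0,0,-44]},{"dp":[38,-56,-3],"rot":[0,0,-48]},{"dp":[41,-60,-3],"rot":[0,0,-51]},{"dp":[41,-60,-3],"rot":[0,0,-51]},{"dp":[41,-60,-3],"rot":[0,0,-51]}]' --hand 0

```text
time: 2.28
tcp_pos: [0.5499, -0.0164, 0.201]
tcp_rot: [0.534, 0.846, -0.0, -0.0]
contact_force: [-0.1, 0.6, 0.6]
opening: 0.002
```

```bash
python3 - <<'E'
from h import *
st(); p,im=snap("wrist","w1")
for q in ["mouth","handle","wheel_top","nut_centre","worm"]:
    print(q,[(np.round(d["point"],4).tolist(),round(d["confidence"],2)) for d in robot.search_frame(q,"wrist")])
s=robot.get_state(); print(proj(p,s["tcp_pos"]))
E
```

```text
t 2.27 tcp [ 0.5499 -0.0164  0.201 ] x [-0.43   0.903  0.001] z [-0.001  0.    -1.   ] F [-0.05  0.59  0.57] M [0.02 0.05 0.03] op 0.002
mouth [([0.8443, -0.047, 0.0145], 0.86), ([0.5226, 0.0105, 0.0067], 0.61), ([0.5566, -0.0092, 0.0244], 0.6)]
handle [([0.5619, -0.0117, 0.0205], 0.91), ([0.843, -0.0477, 0.0168], 0.67)]
wheel_top [([0.8417, -0.048, 0.0171], 0.91), ([0.5624, -0.0031, 0.0211], 0.66)]
nut_centre [([0.5353, 0.0297, 0.0294], 0.69)]
worm [([0.5536, -0.0142, 0.0263], 0.88), ([0.8498, -0.0759, 0.0212], 0.7)]
[318.36201189 317.28801585]
```

View pics/w1.png

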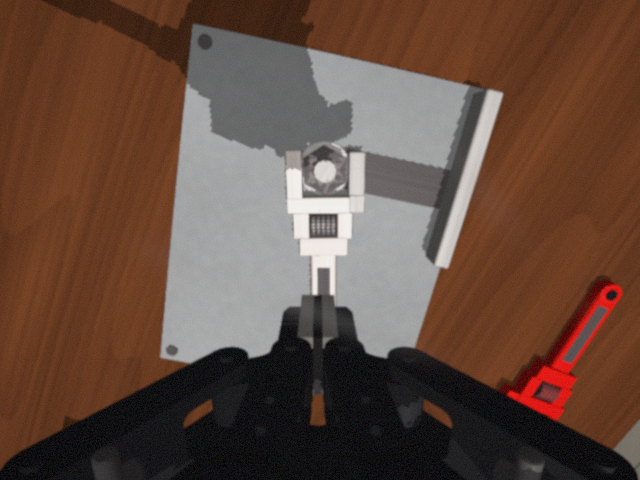

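```bash
python3 - <<'E'
from h import *
im=cv2.imread("pics/w1.png")
cv2.imwrite("pics/w1z.png",cv2.resize(im[130:310,240:400],None,fx=4.5,fy=3.3*1,interpolation=cv2.INTER_CUBIC) if 0 else cv2.resize(im[130:280,250:400],(600,600),interpolation=cv2.INTER_CUBIC))
p=robot.camera_params("wrist")
for n,uv,z in [("stud",(325,171.5),.038),("wheel",(323,225.5),.026),("wheel top28",(323,225),.028),("handle",(322,290),.022)]:
    print(n,np.round(onz(p,uv,z),4))
E
```

```text
stud [0.5351 0.0297 0.038 ]
wheel [ 0.5548 -0.0142  0.026 ]
wheel top28 [ 0.5543 -0.0134  0.028 ]
handle [ 0.5816 -0.0716  0.022 ]
```

View pics/w1z.png

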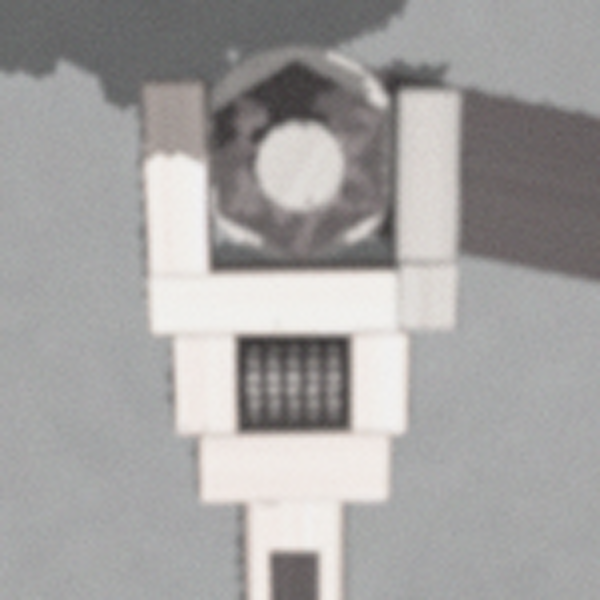

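Call:
apply_moves --steps '[{"dp":[0.8,-0.5,-5],"rot":[0,0,-1]},{"dp":[0.8,-0.5,-10],"rot":[0,0,-1]},{"dp":[0.8,-0.5,-14],"rot":[0,0,-1]},{"dp":[0.8,-0.5,-16],"rot":[0,0,-1]},{"dp":[0.8,-0.5,-16.7],"rot":[0,0,-1]},{"dp":[0.8,-0.5,-16.7],"rot":[0,0,-1]},{"dp":[0.8,-0.5,-16.7],"rot":[0,0,-1]}]' --grip_force 60

```text
time: 3.45
tcp_pos: [0.5591, -0.0208, 0.0367]
tcp_rot: [0.54, 0.841, 0.001, 0.002]
contact_force: [0.4, -0.3, -0.7]
opening: 0.004
```

```bash
python3 - <<'E'
from h import *
st(); p,im=snap("wrist","w2")
E
```

```text
t 3.45 tcp [ 0.5591 -0.0208  0.0367] x [-0.416  0.909 -0.002] z [ 0.004 -0.    -1.   ] F [ 0.37 -0.31 -0.69] M [ 0.02  0.03 -0.01] op 0.004
```

View pics/w2.png

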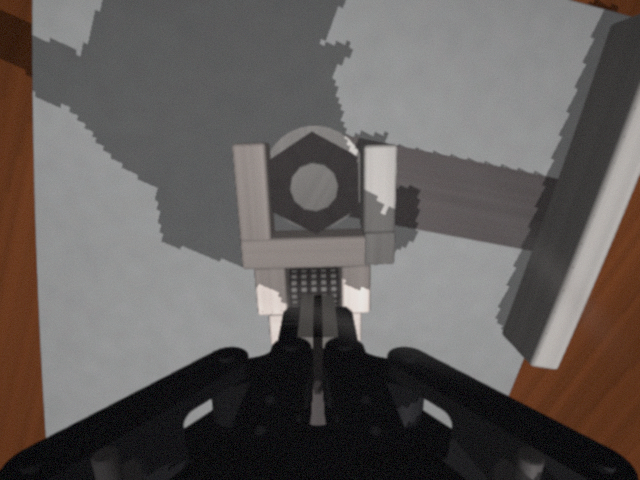

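Call:
apply_moves --steps '[{"dp":[-0.1,0,-0.4]},{"dp":[-0.1,0,-0.6]},{"dp":[-0.1,0,-0.7]},{"dp":[-0.1,0,-0.7]}]'

```text
invalid input
```

```bash
python3 - <<'E'
from h import *
st()
E
```

```text
t 3.5 tcp [ 0.559  -0.0208  0.0365] x [-0.416  0.909 -0.002] z [ 0.004 -0.    -1.   ] F [ 0.3   0.16 -0.9 ] M [0.02 0.   0.04] op -0.001
```

Call:
apply_moves --steps '[{"dp":[-0.1,0,-0.4],"rot":[0,0,0]},{"dp":[-0.1,0,-0.6],"rot":[0,0,0]},{"dp":[-0.1,0,-0.7],"rot":[0,0,0]},{"dp":[-0.1,0,-0.7],"rot":[0,0,0]}]'

```text
time: 4.0
tcp_pos: [0.5579, -0.0208, 0.0293]
tcp_rot: [0.54, 0.841, 0.001, 0.001]
contact_force: [0.6, 0.1, 0.1]
opening: 0.002
```

```bash
python3 - <<'E'
from h import *
st()
E
```

```text
t 4.0 tcp [ 0.5579 -0.0208  0.0293] x [-0.416  0.909 -0.002] z [ 0.003 -0.    -1.   ] F [0.6  0.1  0.14] M [0.04 0.   0.02] op 0.002
```

Call:
apply_moves --steps '[{"dp":[0,0,-0.05],"rot":[0,0,0]},{"dp":[0,0,-0.1],"rot":[0,0,0]},{"dp":[0,0,-0.15],"rot":[0,0,0]},{"dp":[0,0,-0.15],"rot":[0,0,0]}]'

```text
time: 4.5
tcp_pos: [0.5579, -0.0208, 0.028]
tcp_rot: [0.54, 0.841, 0.001, 0.002]
contact_force: [-0.9, 0.4, 1.6]
opening: -0.0
```

Call:
apply_moves --steps '[{"dp":[0,0,-0.05],"rot":[0,0,0]},{"dp":[0,0,-0.1],"rot":[0,0,0]},{"dp":[0,0,-0.1],"rot":[0,0,0]}]'

```text
time: 4.88
tcp_pos: [0.558, -0.0208, 0.0279]
tcp_rot: [0.54, 0.841, 0.001, 0.002]
contact_force: [-1.9, -0.3, 6.2]
opening: 0.001
```

Call:
apply_moves --steps '[{"dp":[0,0,-0.15],"rot":[0,0,0]},{"dp":[0,0,-0.2],"rot":[0,0,0]},{"dp":[-0.04,0.09,-0.2],"rot":[0,0,0]},{"dp":[-0.08,0.18,-0.2],"rot":[0,0,0]},{"dp":[-0.12,0.27,-0.2],"rot":[0,0,0]},{"dp":[-0.16,0.36,-0.2],"rot":[0,0,0]}]'

```text
time: 5.62
tcp_pos: [0.5578, -0.019, 0.0279]
tcp_rot: [0.541, 0.841, 0.0, 0.004]
contact_force: [-1.0, -6.2, 7.0]
opening: -0.003
```

Call:
apply_moves --steps '[{"dp":[-0.08,0.18,-0.25],"rot":[0,0,0]},{"dp":[-0.14,0.3,-0.3],"rot":[0,0,0]},{"dp":[-0.2,0.45,-0.3],"rot":[0,0,0]},{"dp":[-0.26,0.58,-0.3],"rot":[0,0,0]},{"dp":[-0.32,0.7,-0.3],"rot":[0,0,0]}]'

```text
time: 6.25
tcp_pos: [0.5557, -0.0146, 0.0277]
tcp_rot: [0.541, 0.841, -0.001, 0.007]
contact_force: [-4.0, -7.3, 12.1]
opening: 0.002
```

```bash
python3 - <<'E'
from h import *
st(); p,im=snap("wrist","w3")
cv2.imwrite("pics/w3z.png",cv2.resize(im[90:330,200:440],(600,600),interpolation=cv2.INTER_CUBIC))
E
```

```text
t 6.25 tcp [ 0.5557 -0.0146  0.0277] x [-0.414  0.91  -0.012] z [ 0.011 -0.009 -1.   ] F [-4.   -7.27 12.1 ] M [-1.34  0.79 -0.01] op 0.002
```

View pics/w3z.png

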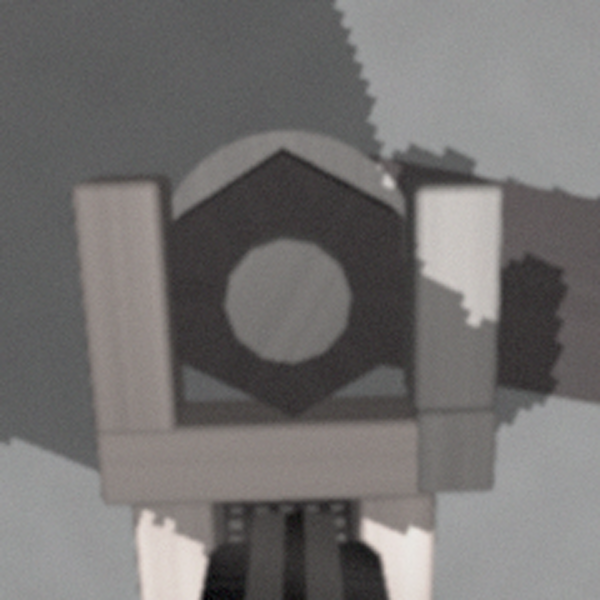

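Call:
apply_moves --steps '[{"dp":[-0.16,0.36,-0.29],"rot":[0,0,0]},{"dp":[-0.22,0.5,-0.29],"rot":[0,0,0]},{"dp":[-0.28,0.63,-0.29],"rot":[0,0,0]},{"dp":[-0.34,0.77,-0.29],"rot":[0,0,0]},{"dp":[-0.4,0.9,-0.29],"rot":[0,0,0]},{"dp":[-0.44,1.0,-0.29],"rot":[0,0,0]}]'

```text
time: 7.05
tcp_pos: [0.5527, -0.0053, 0.0269]
tcp_rot: [0.541, 0.841, -0.0, 0.009]
contact_force: [0.4, -1.8, 6.9]
opening: 0.005
```

```bash
python3 - <<'E'
from h import *
st(); p,im=snap("wrist","w4")
cv2.imwrite("pics/w4z.png",cv2.resize(im[90:330,200:440],(600,600),interpolation=cv2.INTER_CUBIC))
E
```

```text
t 7.05 tcp [ 0.5527 -0.0053  0.0269] x [-0.414  0.91  -0.015] z [ 0.015 -0.01  -1.   ] F [ 0.37 -1.85  6.88] M [-0.23  0.03 -0.04] op 0.005
```

View pics/w4z.png

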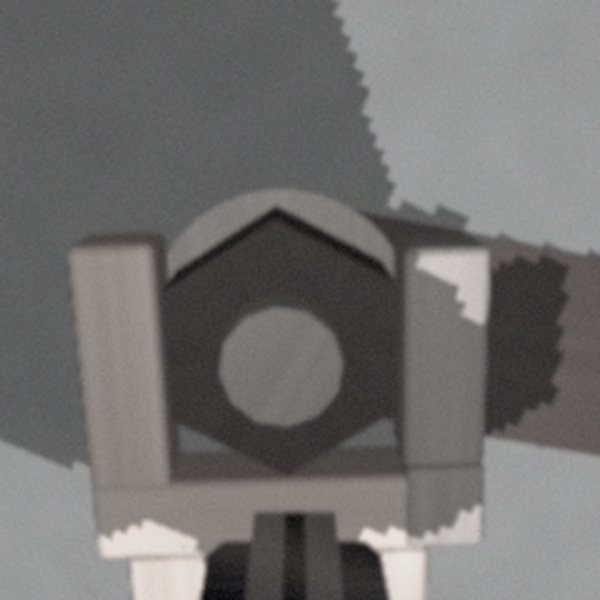

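Call:
apply_moves --steps '[{"dp":[0,0,0.6],"rot":[0,0,0]},{"dp":[0.25,-0.75,0.7],"rot":[0,0,0]},{"dp":[0.5,-1.5,0.7],"rot":[0,0,0]},{"dp":[0.5,-1.5,0.3],"rot":[0,0,0]},{"dp":[0.5,-1.5,0.17],"rot":[0,0,0]},{"dp":[0.5,-1.5,0.17],"rot":[0,0,0]}]'

```text
time: 7.85
tcp_pos: [0.5574, -0.0199, 0.0281]
tcp_rot: [0.541, 0.841, -0.0, 0.009]
contact_force: [-0.2, -0.0, 0.6]
opening: -0.001
```

```bash
python3 - <<'E'
from h import *
st()
E
```

```text
t 7.85 tcp [ 0.5574 -0.0199  0.0281] x [-0.414  0.91  -0.015] z [ 0.014 -0.009 -1.   ] F [-0.2  -0.01  0.64] M [-0.03 -0.03  0.01] op -0.001
```

Call:
apply_moves --steps '[{"dp":[0,0,-0.1],"rot":[0.5,0.8,0]},{"dp":[0,0,-0.25],"rot":[0.5,0.8,0]},{"dp":[-0.06,0.14,-0.34],"rot":[0.5,0.8,0]},{"dp":[-0.12,0.27,-0.34],"rot":[0.5,0.8,0]},{"dp":[-0.18,0.4,-0.34],"rot":[0.5,0.8,0]},{"dp":[-0.24,0.54,-0.34],"rot":[0.5,0.8,0]},{"dp":[-0.3,0.67,-0.34],"rot":[0.5,0.8,0]},{"dp":[-0.36,0.8,-0.34],"rot":[0.5,0.8,0]}]'

```text
time: 8.85
tcp_pos: [0.5549, -0.0141, 0.0277]
tcp_rot: [0.542, 0.841, -0.001, 0.003]
contact_force: [-3.8, -7.1, 12.4]
opening: 0.001
```

```bash
python3 - <<'E'
from h import *
st(); p,im=snap("wrist","w5")
cv2.imwrite("pics/w5z.png",cv2.resize(im[90:330,200:440],(600,600),interpolation=cv2.INTER_CUBIC))
E
```

```text
t 8.85 tcp [ 0.5549 -0.0141  0.0277] x [-0.413  0.911 -0.006] z [ 0.003 -0.005 -1.   ] F [-3.83 -7.05 12.43] M [-1.38  0.75 -0.03] op 0.001
```

View pics/w5z.png

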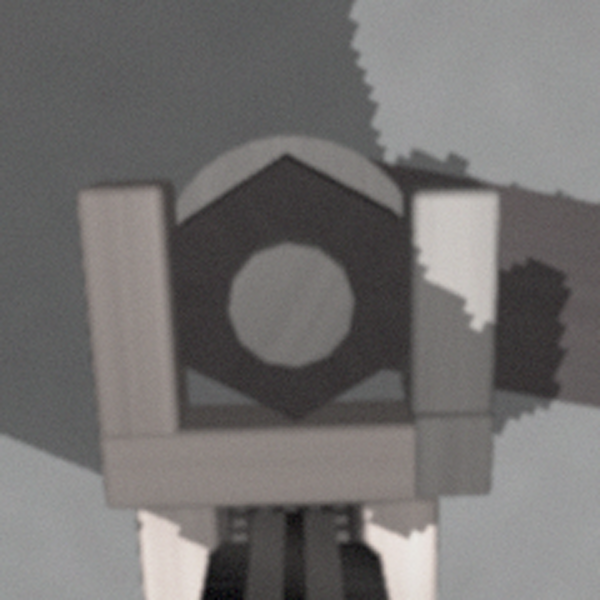

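Call:
apply_moves --steps '[{"dp":[-0.18,0.3,-0.29],"rot":[0,0,0]},{"dp":[-0.27,0.4,-0.29],"rot":[0,0,0]},{"dp":[-0.34,0.52,-0.29],"rot":[0,0,0]},{"dp":[-0.4,0.64,-0.29],"rot":[0,0,0]},{"dp":[-0.46,0.77,-0.29],"rot":[0,0,0]}]'

```text
time: 9.52
tcp_pos: [0.5516, -0.0075, 0.0273]
tcp_rot: [0.542, 0.84, -0.001, 0.005]
contact_force: [-1.3, -2.7, 9.3]
opening: 0.001
```

```bash
python3 - <<'E'
from h import *
st()
E
```

```text
t 9.53 tcp [ 0.5516 -0.0075  0.0273] x [-0.412  0.911 -0.009] z [ 0.007 -0.007 -1.   ] F [-1.27 -2.69  9.3 ] M [-0.66  0.06 -0.  ] op 0.001
```

Call:
apply_moves --steps '[{"dp":[0,0,0.5],"rot":[0.4,0.4,0]},{"dp":[0.3,-0.65,0.6],"rot":[0.4,0.4,0]},{"dp":[0.6,-1.35,0.5],"rot":[0.4,0.4,0]},{"dp":[0.6,-1.35,0.2],"rot":[0.4,0.4,0]},{"dp":[0.6,-1.35,0.0],"rot":[0.4,0.4,0]},{"dp":[0.56,-1.37,-0.15],"rot":[0.4,0.4,0]},{"dp":[0.5,-1.3,-0.27],"rot":[0.4,0.4,0]},{"dp":[0.44,-1.17,-0.27],"rot":[0.4,0.4,0]},{"dp":[0.38,-1.03,-0.27],"rot":[0.4,0.4,0]},{"dp":[0.32,-0.89,-0.27],"rot":[0.4,0.4,0]},{"dp":[0.26,-0.75,-0.27],"rot":[0.4,0.4,0]},{"dp":[0.19,-0.61,-0.27],"rot":[0.4,0.4,0]},{"dp":[0.13,-0.48,-0.27],"rot":[0.4,0.4,0]}]'

```text
time: 11.15
tcp_pos: [0.5543, -0.0145, 0.0277]
tcp_rot: [0.542, 0.84, -0.001, 0.003]
contact_force: [-2.8, -6.6, 12.6]
opening: 0.004
```

```bash
python3 - <<'E'
from h import *
st(); p,im=snap("wrist","w6")
cv2.imwrite("pics/w6z.png",cv2.resize(im[90:330,200:440],(600,600),interpolation=cv2.INTER_CUBIC))
E
```

```text
t 11.15 tcp [ 0.5543 -0.0145  0.0277] x [-0.412  0.911 -0.005] z [ 0.004 -0.004 -1.   ] F [-2.8  -6.6  12.63] M [-1.25  0.52 -0.04] op 0.004
```

View pics/w6z.png

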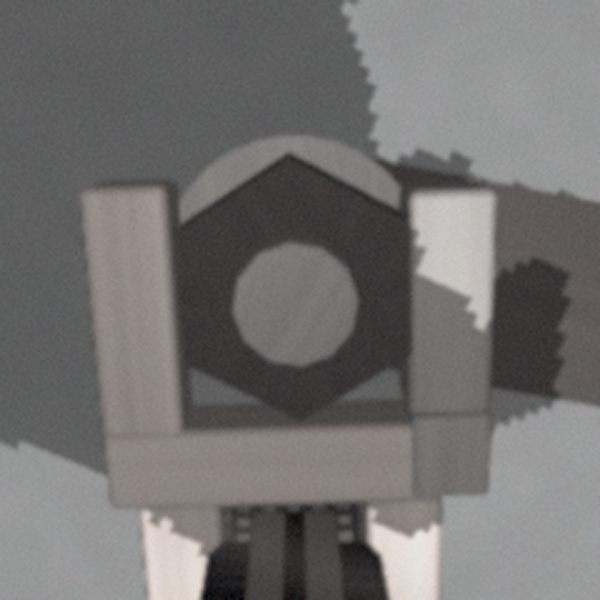

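Call:
apply_moves --steps '[{"dp":[-0.16,0.35,-0.3],"rot":[0,0,0]},{"dp":[-0.22,0.48,-0.3],"rot":[0,0,0]},{"dp":[-0.28,0.62,-0.3],"rot":[0,0,0]},{"dp":[-0.34,0.75,-0.3],"rot":[0,0,0]},{"dp":[-0.38,0.85,-0.3],"rot":[0,0,0]}]'

```text
time: 11.82
tcp_pos: [0.5513, -0.0073, 0.0272]
tcp_rot: [0.543, 0.84, -0.001, 0.005]
contact_force: [-2.5, -3.6, 9.3]
opening: -0.001
```

```bash
python3 - <<'E'
from h import *
st()
E
```

```text
t 11.82 tcp [ 0.5513 -0.0073  0.0272] x [-0.411  0.912 -0.009] z [ 0.007 -0.007 -1.   ] F [-2.51 -3.63  9.3 ] M [-0.71  0.32 -0.04] op -0.001
```

Call:
apply_moves --steps '[{"dp":[0,0,0.5],"rot":[0.4,0.4,0]},{"dp":[0.3,-0.65,0.6],"rot":[0.4,0.4,0]},{"dp":[0.6,-1.35,0.5],"rot":[0.4,0.4,0]},{"dp":[0.6,-1.35,0.2],"rot":[0.4,0.4,0]},{"dp":[0.6,-1.35,0.0],"rot":[0.4,0.4,0]},{"dp":[0.56,-1.37,-0.15],"rot":[0.4,0.4,0]},{"dp":[0.5,-1.3,-0.26],"rot":[0.4,0.4,0]},{"dp":[0.44,-1.17,-0.26],"rot":[0.4,0.4,0]},{"dp":[0.38,-1.03,-0.26],"rot":[0.4,0.4,0]},{"dp":[0.32,-0.89,-0.26],"rot":[0.4,0.4,0]},{"dp":[0.26,-0.75,-0.26],"rot":[0.4,0.4,0]},{"dp":[0.19,-0.61,-0.26],"rot":[0.4,0.4,0]},{"dp":[0.13,-0.48,-0.26],"rot":[0.4,0.4,0]}]'

```text
time: 13.45
tcp_pos: [0.5543, -0.0141, 0.0277]
tcp_rot: [0.543, 0.84, -0.0, 0.003]
contact_force: [-0.1, -7.0, 12.4]
opening: -0.002
```

```bash
python3 - <<'E'
from h import *
st(); p,im=snap("wrist","w7")
a=cv2.resize(im[90:330,200:440],(400,400),interpolation=cv2.INTER_CUBIC)
b=cv2.resize(cv2.imread("pics/w6.png")[90:330,200:440],(400,400),interpolation=cv2.INTER_CUBIC)
cv2.imwrite("pics/w7z.png",np.hstack([b,a]))
E
```

```text
t 13.45 tcp [ 0.5543 -0.0141  0.0277] x [-0.41   0.912 -0.006] z [ 0.005 -0.004 -1.   ] F [-0.06 -7.02 12.36] M [-1.12  0.22 -0.01] op -0.002
```

View pics/w7z.png

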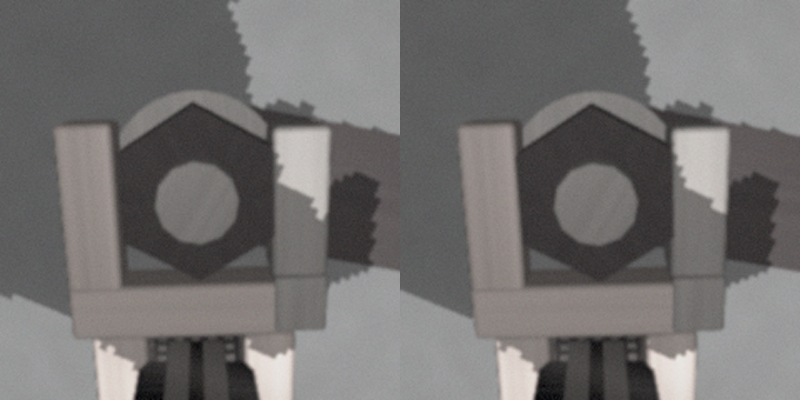

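Call:
apply_moves --steps '[{"dp":[-0.16,0.35,-0.3],"rot":[0,0,0]},{"dp":[-0.22,0.48,-0.3],"rot":[0,0,0]},{"dp":[-0.28,0.62,-0.3],"rot":[0,0,0]},{"dp":[-0.34,0.75,-0.3],"rot":[0,0,0]},{"dp":[-0.38,0.85,-0.3],"rot":[0,0,0]}]'

```text
time: 14.12
tcp_pos: [0.5516, -0.0071, 0.0273]
tcp_rot: [0.543, 0.839, -0.001, 0.005]
contact_force: [-1.5, -2.9, 9.9]
opening: -0.001
```

Call:
apply_moves --steps '[{"dp":[0,0,0.5],"rot":[0.4,0.4,0]},{"dp":[0.3,-0.65,0.6],"rot":[0.4,0.4,0]},{"dp":[0.6,-1.35,0.5],"rot":[0.4,0.4,0]},{"dp":[0.6,-1.35,0.2],"rot":[0.4,0.4,0]},{"dp":[0.6,-1.35,0.0],"rot":[0.4,0.4,0]},{"dp":[0.56,-1.37,-0.15],"rot":[0.4,0.4,0]},{"dp":[0.5,-1.3,-0.26],"rot":[0.4,0.4,0]},{"dp":[0.44,-1.17,-0.26],"rot":[0.4,0.4,0]},{"dp":[0.38,-1.03,-0.26],"rot":[0.4,0.4,0]},{"dp":[0.32,-0.89,-0.26],"rot":[0.4,0.4,0]},{"dp":[0.26,-0.75,-0.26],"rot":[0.4,0.4,0]},{"dp":[0.19,-0.61,-0.26],"rot":[0.4,0.4,0]},{"dp":[0.13,-0.48,-0.26],"rot":[0.4,0.4,0]}]'

```text
time: 15.75
tcp_pos: [0.5547, -0.0145, 0.0277]
tcp_rot: [0.544, 0.839, -0.0, 0.004]
contact_force: [0.6, -6.0, 11.3]
opening: 0.0
```

```bash
python3 - <<'E'
from h import *
st(); p,im=snap("wrist","w8")
a=cv2.resize(im[90:330,200:440],(400,400),interpolation=cv2.INTER_CUBIC)
b=cv2.resize(cv2.imread("pics/w7.png")[90:330,200:440],(400,400),interpolation=cv2.INTER_CUBIC)
cv2.imwrite("pics/w8z.png",np.hstack([b,a]))
for n in ["w3","w5","w6","w7","w8"]:
    g=cv2.cvtColor(cv2.imread(f"pics/{n}.png"),cv2.COLOR_BGR2GRAY)
    for v0 in (170,238):
        r=g[v0-3:v0+4].mean(0)
        print(n,v0,"L",r[258:278].astype(int),"R",r[354:372].astype(int))
E
```

```text
t 15.75 tcp [ 0.5547 -0.0145  0.0277] x [-0.408  0.913 -0.007] z [ 0.006 -0.005 -1.   ] F [ 0.59 -6.05 11.29] M [-1.17 -0.04  0.02] op 0.0
w3 170 L [152 153 148 137 123 103  82  68  66  69  85 110 123 125 124 122 123 119
 115 109] R [ 91  99 103 113 117 116 111  93  71  60  62  80 114 145 166 180 189 189]
w3 238 L [137 138 137 139 142 143 143 140 131 117  98  75  66  64  67  78  83  85
  83  81] R [ 86  86  84  82  84  82  79  71  63  59  62  71  87  98 107 110 111 111]
w5 170 L [148 148 152 149 141 128 111  90  74  66  67  74  92 110 119 122 124 124
 124 125] R [107 112 116 119 121 117 103  76  59  62  82 112 140 159 170 176 176 177]
w5 238 L [138 138 138 140 138 140 142 144 141 134 124 106  83  68  64  64  69  77
  79  75] R [ 77  77  76  74  74  71  66  62  61  62  74  89  99 107 110 111 109 110]
w6 170 L [147 148 149 151 151 147 135 120 101  80  67  66  71  87 108 118 121 123
 125 124] R [ 95 101 107 111 110  96  73  62  66  92 123 149 166 175 179 178 178 179]
w6 238 L [136 135 137 138 138 138 138 142 144 143 139 130 114  95  74  66  61  66
  72  78] R [ 79  79  77  77  73  68  61  60  63  76  92 100 107 112 111 110 110 111]
w7 170 L [145 145 147 147 149 151 151 149 139 125 106  85  70  66  72  91 115 123
 125 125] R [106 111 116 118 106  83  65  61  79 108 136 154 166 172 172 172 174 175]
w7 238 L [134 136 137 136 137 138 137 138 140 141 144 143 136 127 111  87  67  61
  62  64] R [ 73  75  74  72  66  62  59  63  73  89 100 108 110 111 111 110 111 111]
w8 170 L [146 147 147 149 149 151 152 152 145 131 117  95  75  66  68  85 109 121
 124 124] R [ 96 101 104  97  78  64  64  87 122 152 171 183 189 187 187 188 188 191]
w8 238 L [137 135 134 137 136 138 138 138 140 140 143 143 140 131 118  99  78  64
  61  65] R [ 83  82  80  73  62  60  65  76  90 101 107 113 111 111 111 112 111 112]
```

View pics/w8z.png

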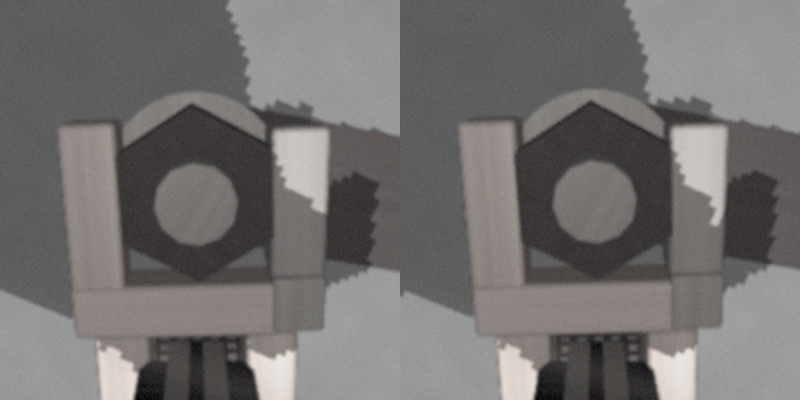

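Call:
apply_moves --steps '[{"dp":[-0.16,0.35,-0.3],"rot":[0,0,0]},{"dp":[-0.22,0.48,-0.3],"rot":[0,0,0]},{"dp":[-0.28,0.62,-0.3],"rot":[0,0,0]},{"dp":[-0.34,0.75,-0.3],"rot":[0,0,0]},{"dp":[-0.39,0.87,-0.3],"rot":[0,0,0]}]'

```text
time: 16.42
tcp_pos: [0.5529, -0.0066, 0.0274]
tcp_rot: [0.544, 0.839, 0.0, 0.007]
contact_force: [1.1, -2.2, 8.4]
opening: -0.002
```

Call:
apply_moves --steps '[{"dp":[0,0,0.5],"rot":[0.4,0.4,0]},{"dp":[0.3,-0.65,0.6],"rot":[0.4,0.4,0]},{"dp":[0.6,-1.35,0.5],"rot":[0.4,0.4,0]},{"dp":[0.6,-1.35,0.2],"rot":[0.4,0.4,0]},{"dp":[0.6,-1.35,0.0],"rot":[0.4,0.4,0]},{"dp":[0.56,-1.37,-0.15],"rot":[0.4,0.4,0]},{"dp":[0.5,-1.3,-0.27],"rot":[0.4,0.4,0]},{"dp":[0.44,-1.17,-0.27],"rot":[0.4,0.4,0]},{"dp":[0.38,-1.03,-0.27],"rot":[0.4,0.4,0]},{"dp":[0.32,-0.89,-0.27],"rot":[0.4,0.4,0]},{"dp":[0.26,-0.75,-0.27],"rot":[0.4,0.4,0]},{"dp":[0.19,-0.61,-0.27],"rot":[0.4,0.4,0]},{"dp":[0.13,-0.48,-0.27],"rot":[0.4,0.4,0]}]'

```text
time: 18.05
tcp_pos: [0.5567, -0.013, 0.0278]
tcp_rot: [0.544, 0.839, 0.002, 0.006]
contact_force: [2.5, -5.4, 9.2]
opening: -0.001
```

```bash
cat > edges.py <<'E'
from h import *
def edges(n,v0=238):
    g=cv2.cvtColor(cv2.imread(f"pics/{n}.png"),cv2.COLOR_BGR2GRAY)
    r=g[v0-3:v0+4].mean(0)
    def cr(a,b,th,s):
        for i in (range(a,b) if s>0 else range(b,a,-1)):
            x,y=r[i],r[i+s]
            if x<th<=y: return round(i+s*(th-x)/(y-x),2)
    c=310
    L=next(i+1-(100-r[i+1])/(r[i]-r[i+1]) for i in range(280,240,-1) if r[i]>=100>r[i+1])
    Rr=next(i-1+(88-r[i-1])/(r[i]-r[i-1]) for i in range(355,380) if r[i]>=88>r[i-1])
    print(n,round(L,2),round(Rr,2),round(Rr-L,2))
E
python3 - <<'E'
from edges import *
st(); p,im=snap("wrist","w9")
for n in ["w3","w5","w6","w7","w8","w9"]: edges(n)
E
```

```text
t 18.05 tcp [ 0.5567 -0.013   0.0278] x [-0.407  0.913 -0.008] z [ 0.012 -0.003 -1.   ] F [ 2.49 -5.44  9.18] M [-0.99 -0.41 -0.03] op -0.001
w3 267.92 366.01 98.09
w5 269.26 364.92 95.66
w6 270.75 363.73 92.98
w7 272.48 362.91 90.43
w8 272.95 361.8 88.85
w9 266.47 355.55 89.08
```

Call:
apply_moves --steps '[{"dp":[-0.2,0.3,-0.35],"rot":[0.2,0.6,0]},{"dp":[-0.3,0.42,-0.36],"rot":[0.2,0.6,0]},{"dp":[-0.38,0.54,-0.36],"rot":[0.2,0.6,0]},{"dp":[-0.44,0.66,-0.36],"rot":[0.2,0.6,0]}]'

```text
time: 18.6
tcp_pos: [0.555, -0.0082, 0.0277]
tcp_rot: [0.545, 0.839, 0.001, 0.005]
contact_force: [2.4, -6.1, 10.6]
opening: -0.002
```

```bash
python3 - <<'E'
from edges import *
st(); p,im=snap("wrist","w10")
cv2.imwrite("pics/w10z.png",cv2.resize(im[90:330,200:440],(600,600),interpolation=cv2.INTER_CUBIC))
E
```

```text
t 18.6 tcp [ 0.555  -0.0082  0.0277] x [-0.407  0.914 -0.007] z [ 0.009 -0.003 -1.   ] F [ 2.37 -6.13 10.6 ] M [-1.29 -0.47 -0.01] op -0.002
```

View pics/w10z.png

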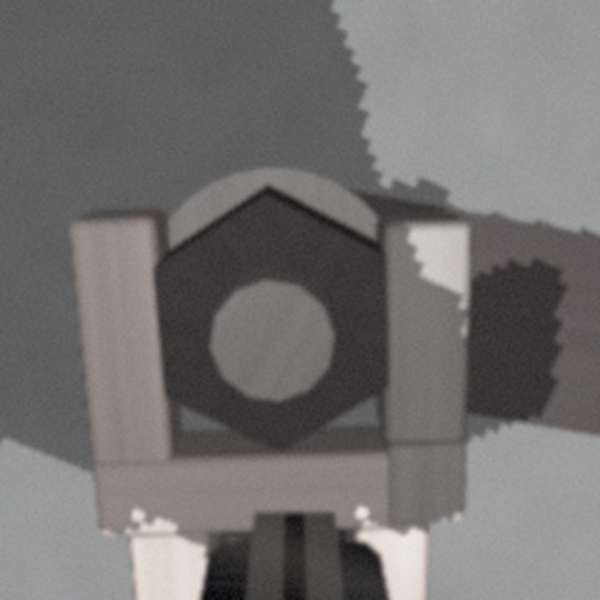

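Call:
apply_moves --steps '[{"dp":[0,0,0.5],"rot":[0.2,0.5,0]},{"dp":[0.1,-0.65,0.6],"rot":[0.2,0.5,0]},{"dp":[0.23,-1.25,0.4],"rot":[0.2,0.5,0]},{"dp":[0.23,-1.25,0.1],"rot":[0.2,0.5,0]},{"dp":[0.2,-1.25,-0.1],"rot":[0.2,0.5,0]},{"dp":[0.15,-1.25,-0.25],"rot":[0.2,0.5,0]},{"dp":[0.08,-1.13,-0.34],"rot":[0.2,0.5,0]},{"dp":[0.02,-1.0,-0.36],"rot":[0.2,0.5,0]},{"dp":[-0.04,-0.87,-0.36],"rot":[0.2,0.5,0]},{"dp":[-0.1,-0.73,-0.36],"rot":[0.2,0.5,0]},{"dp":[-0.16,-0.6,-0.36],"rot":[0.2,0.5,0]},{"dp":[-0.22,-0.47,-0.36],"rot":[0.2,0.5,0]},{"dp":[-0.27,-0.37,-0.36],"rot":[0.2,0.5,0]}]'

```text
time: 20.27
tcp_pos: [0.5552, -0.0139, 0.0277]
tcp_rot: [0.545, 0.838, 0.001, 0.005]
contact_force: [2.4, -6.1, 12.1]
opening: 0.001
```

```bash
python3 - <<'E'
from edges import *
st(); p,im=snap("wrist","w11")
for n in ["w8","w9","w11"]: edges(n)
cv2.imwrite("pics/w11z.png",cv2.resize(im[90:330,200:440],(600,600),interpolation=cv2.INTER_CUBIC))
E
```

```text
t 20.27 tcp [ 0.5552 -0.0139  0.0277] x [-0.406  0.914 -0.007] z [ 0.009 -0.004 -1.   ] F [ 2.43 -6.08 12.14] M [-1.24 -0.46  0.03] op 0.001
w8 272.95 361.8 88.85
w9 266.47 355.55 89.08
w11 270.97 359.65 88.69
```

View pics/w11z.png

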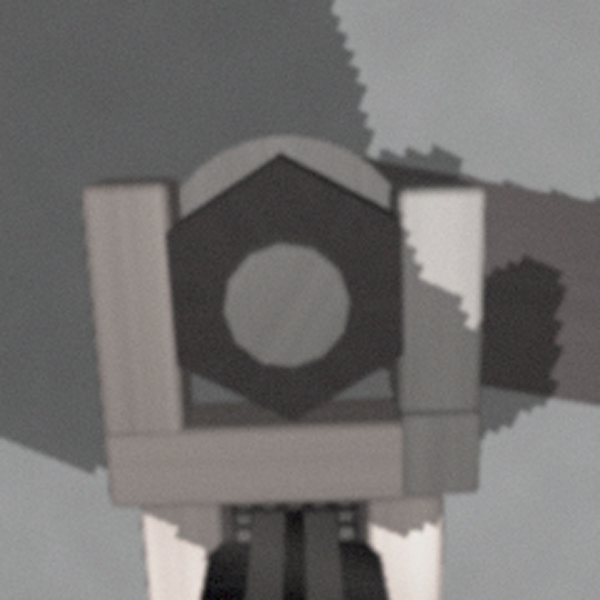

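Call:
apply_moves --steps '[{"dp":[-0.2,0.32,-0.36],"rot":[0.2,0.4,0]},{"dp":[-0.28,0.46,-0.38],"rot":[0.2,0.4,0]},{"dp":[-0.34,0.6,-0.38],"rot":[0.2,0.4,0]},{"dp":[-0.4,0.73,-0.38],"rot":[0.2,0.4,0]}]'

```text
time: 20.82
tcp_pos: [0.5541, -0.0087, 0.0277]
tcp_rot: [0.545, 0.838, 0.001, 0.005]
contact_force: [2.4, -7.0, 12.6]
opening: -0.002
```

Call:
apply_moves --steps '[{"dp":[0,0,0.8],"rot":[0.2,0.4,0]},{"dp":[0.4,-1.0,4],"rot":[0.2,0.4,0]},{"dp":[0.8,-2.0,8],"rot":[0.2,0.4,0]},{"dp":[0.8,-2.0,13],"rot":[0.2,0.4,0]},{"dp":[0.8,-2.0,13],"rot":[0.2,0.4,0]},{"dp":[0.8,-2.0,13],"rot":[0.2,0.4,0]}]'

```text
time: 21.58
tcp_pos: [0.5617, -0.0285, 0.1567]
tcp_rot: [0.545, 0.838, 0.0, 0.001]
contact_force: [0.2, -0.0, 0.2]
opening: 0.001
```

```bash
python3 - <<'E'
from h import *
st(); p,im=snap("wrist","w12")
cv2.imwrite("pics/w12z.png",cv2.resize(im[90:300,220:430],(600,600),interpolation=cv2.INTER_CUBIC))
st()
E
```

```text
t 21.57 tcp [ 0.5617 -0.0285  0.1567] x [-0.405  0.914 -0.001] z [ 0.001 -0.001 -1.   ] F [ 0.22 -0.05  0.17] M [-0.05 -0.04  0.  ] op 0.001
t 21.62 tcp [ 0.5613 -0.0284  0.1557] x [-0.405  0.914 -0.   ] z [-0.    -0.001 -1.   ] F [ 0.14  0.36 -1.6 ] M [-0.05 -0.   -0.  ] op -0.003
```

View pics/w12z.png

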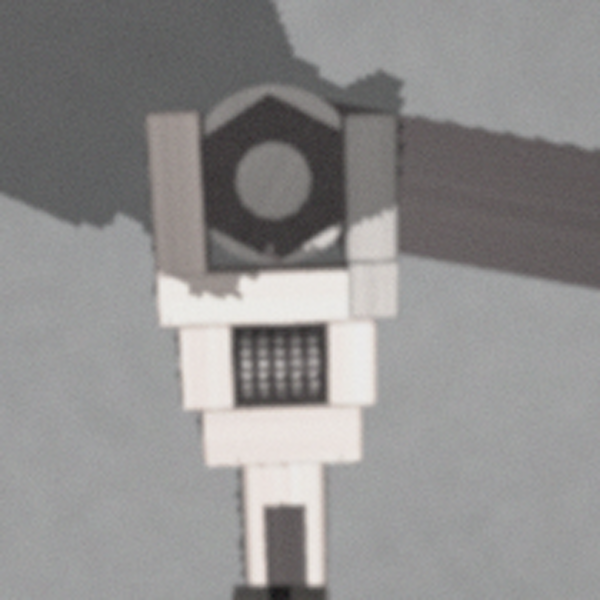

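View pics/w12.png

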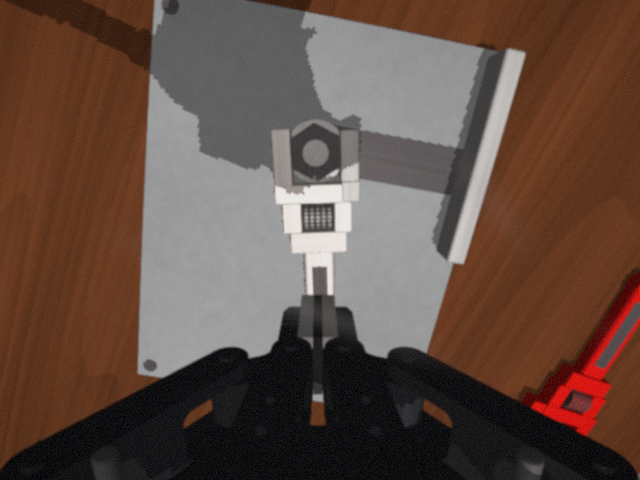

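```bash
python3 - <<'E'
from h import *
p=robot.camera_params("wrist")
c=onz(p,(315,152.5),.038)
for n,uv,z in [("wheel",(318,217.5),.027),("handle",(319.3,275),.022),("hL",(305.5,275),.022),("hR",(332.7,275),.022)]:
    q=onz(p,uv,z); print(n,q.round(4),np.linalg.norm((q-c)[:2]).round(4),np.degrees(np.arctan2(*(c-q)[:2][::-1])).round(2))
print(c)
im=robot.read_camera("top")[:,:,::-1]; t=robot.camera_params("top")
cv2.imwrite("pics/t2.png",cv2.resize(im[200:340,260:440],(720,560),interpolation=cv2.INTER_CUBIC))
E
```

```text
wheel [ 0.555  -0.0133  0.027 ] 0.0478 116.41
handle [ 0.5753 -0.0566  0.022 ] 0.0956 115.79
hL [ 0.5652 -0.0611  0.022 ] 0.0959 109.19
hR [ 0.5851 -0.0523  0.022 ] 0.0966 122.15
[0.53371724 0.02946869 0.038     ]
```

View pics/t2.png

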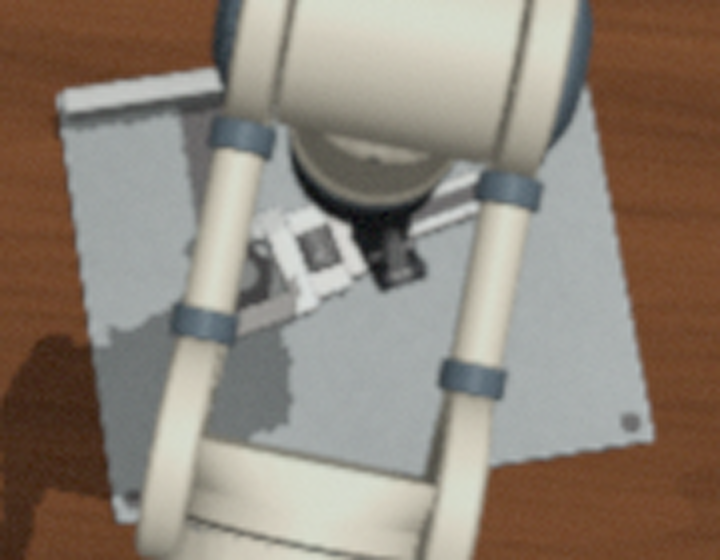

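Call:
apply_moves --steps '[{"dp":[3,-2,0],"rot":[0,0,2]},{"dp":[5.8,-4,0],"rot":[0,0,2]},{"dp":[5.8,-4,-4],"rot":[0,0,2]},{"dp":[5.8,-4,-8],"rot":[0,0,2]},{"dp":[5.8,-4,-11.5],"rot":[0,0,2]},{"dp":[5.8,-4,-13.5],"rot":[0,0,2]},{"dp":[5.8,-4,-14.2],"rot":[0,0,2]},{"dp":[5.8,-4,-14.2],"rot":[0,0,2]},{"dp":[5.8,-4,-14.2],"rot":[0,0,2]}]'

```text
time: 22.8
tcp_pos: [0.6202, -0.0686, 0.0152]
tcp_rot: [0.531, 0.848, 0.0, 0.001]
contact_force: [-0.6, -0.5, 0.3]
opening: -0.003
```

```bash
python3 - <<'E'
from h import *
st(); p,im=snap("wrist","w13")
E
```

```text
t 22.8 tcp [ 0.6202 -0.0686  0.0152] x [-0.437  0.9   -0.002] z [ 0.002 -0.001 -1.   ] F [-0.59 -0.51  0.31] M [-0.06 -0.03 -0.  ] op -0.003
```

View pics/w13.png

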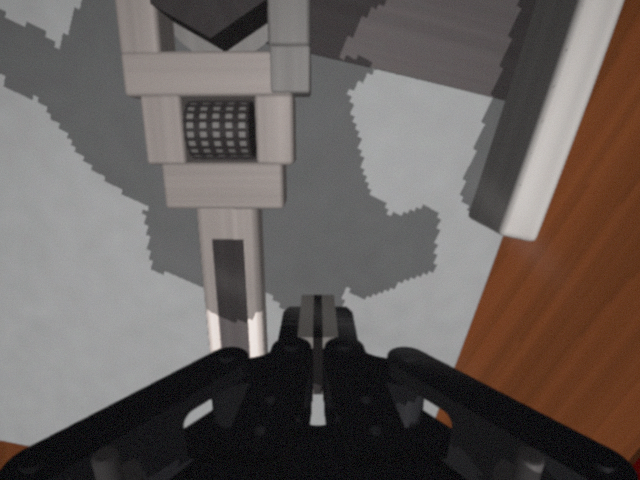

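Call:
apply_moves --steps '[{"dp":[-0.27,-0.13,-0.1],"rot":[0,0,0]},{"dp":[-0.5,-0.24,-0.1],"rot":[0,0,0]},{"dp":[-0.6,-0.28,-0.1],"rot":[0,0,0]},{"dp":[-0.7,-0.32,-0.1],"rot":[0,0,0]},{"dp":[-0.78,-0.37,-0.1],"rot":[0,0,0]}]'

```text
time: 23.48
tcp_pos: [0.6123, -0.0723, 0.0142]
tcp_rot: [0.531, 0.848, 0.0, 0.001]
contact_force: [-0.7, -0.0, 0.4]
opening: 0.001
```

Call:
apply_moves --steps '[{"dp":[-0.18,-0.09,0],"rot":[0,0,0]},{"dp":[-0.36,-0.17,0],"rot":[0,0,0]},{"dp":[-0.5,-0.24,0],"rot":[0,0,0]},{"dp":[-0.6,-0.29,0],"rot":[0,0,0]}]'

```text
time: 23.98
tcp_pos: [0.6066, -0.0753, 0.0144]
tcp_rot: [0.531, 0.848, 0.0, 0.001]
contact_force: [3.4, 0.6, -0.5]
opening: -0.0
```

```bash
python3 - <<'E'
from h import *
st(); p,im=snap("wrist","w14")
E
```

```text
t 23.98 tcp [ 0.6066 -0.0753  0.0144] x [-0.437  0.9   -0.002] z [ 0.003 -0.001 -1.   ] F [ 3.4   0.62 -0.54] M [ 0.1  -0.51  0.02] op -0.0
```

View pics/w14.png

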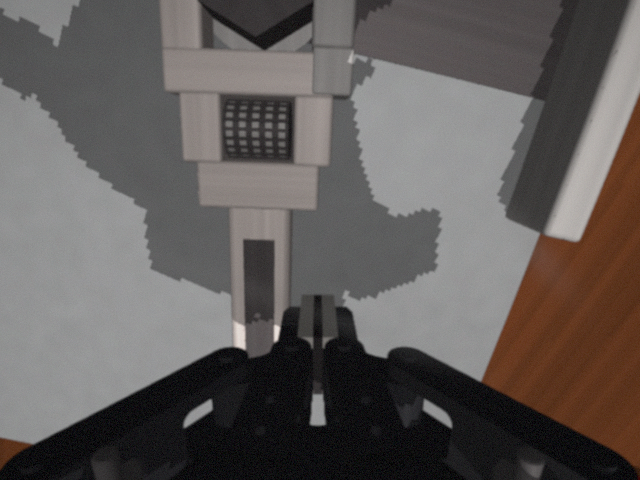

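```bash
cat > arc.py <<'E'
import sys,numpy as np
from h import *
s=robot.get_state();r=np.array(s["tcp_pos"][:2])-[.5345,.0295]
print("r",np.linalg.norm(r).round(4),"tool ang",np.degrees(np.arctan2(*R.from_quat(s["tcp_rot"]).apply([1,0,0])[:2][::-1])).round(2))
for a in map(float,sys.argv[1:]):
    t=-np.radians(a);M=np.array([[np.cos(t),-np.sin(t)],[np.sin(t),np.cos(t)]])
    print(a,(100*(M@r-r)).round(2))
E
python3 arc.py 1 2 3 4 5 6 7 8 9 10 11 12
```

```text
r 0.1272 tool ang 115.9
1.0 [-0.18 -0.12]
2.0 [-0.37 -0.24]
3.0 [-0.56 -0.36]
4.0 [-0.75 -0.48]
5.0 [-0.94 -0.59]
6.0 [-1.14 -0.69]
7.0 [-1.33 -0.8 ]
8.0 [-1.53 -0.9 ]
9.0 [-1.73 -1.  ]
10.0 [-1.93 -1.09]
11.0 [-2.13 -1.18]
12.0 [-2.34 -1.27]
```

Call:
apply_moves --steps '[{"dp":[-0.18,-0.12,0],"rot":[0,0,-1]},{"dp":[-0.37,-0.24,0],"rot":[0,0,-2]},{"dp":[-0.56,-0.36,0],"rot":[0,0,-3]},{"dp":[-0.75,-0.48,0],"rot":[0,0,-4]},{"dp":[-0.94,-0.59,0],"rot":[0,0,-5]},{"dp":[-1.14,-0.69,0],"rot":[0,0,-6]}]'

```text
time: 24.78
tcp_pos: [0.595, -0.0824, 0.0144]
tcp_rot: [0.575, 0.818, 0.0, 0.001]
contact_force: [2.2, 0.4, 0.2]
opening: -0.0
```

```bash
python3 - <<'E'
from h import *
st(); p,im=snap("wrist","w15")
E
python3 arc.py 1 2 3 4 5 6 7 8 9 10 11 12
```

```text
t 24.77 tcp [ 0.595  -0.0824  0.0144] x [-0.339  0.941 -0.002] z [ 0.003 -0.002 -1.   ] F [2.23 0.43 0.24] M [ 0.1  -0.56  0.05] op -0.0
r 0.1272 tool ang 109.79
1.0 [-0.2 -0.1]
2.0 [-0.39 -0.2 ]
3.0 [-0.59 -0.3 ]
4.0 [-0.8  -0.39]
5.0 [-1.   -0.48]
6.0 [-1.2  -0.57]
7.0 [-1.41 -0.65]
8.0 [-1.62 -0.73]
9.0 [-1.83 -0.81]
10.0 [-2.04 -0.88]
11.0 [-2.25 -0.94]
12.0 [-2.46 -1.01]
```

View pics/w15.png

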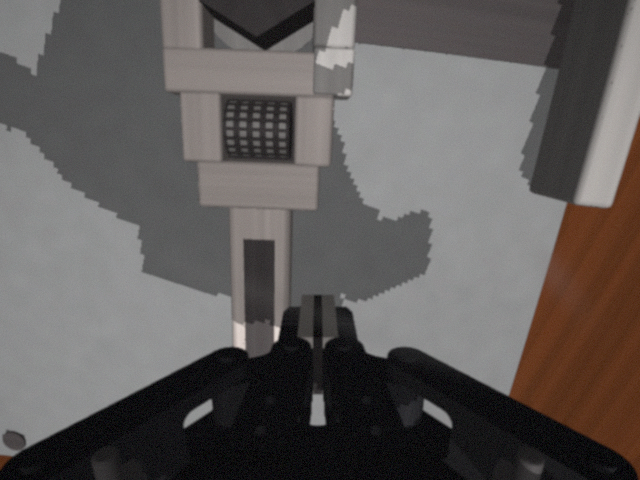

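Call:
apply_moves --steps '[{"dp":[-0.2,-0.1,0],"rot":[0,0,-1]},{"dp":[-0.39,-0.2,0],"rot":[0,0,-2]},{"dp":[-0.59,-0.3,0],"rot":[0,0,-3]},{"dp":[-0.8,-0.39,0],"rot":[0,0,-4]},{"dp":[-1.0,-0.48,0],"rot":[0,0,-5]},{"dp":[-1.2,-0.57,0],"rot":[0,0,-6]},{"dp":[-1.41,-0.65,0],"rot":[0,0,-7]},{"dp":[-1.62,-0.73,0],"rot":[0,0,-8]},{"dp":[-1.83,-0.81,0],"rot":[0,0,-9]},{"dp":[-2.04,-0.88,0],"rot":[0,0,-10]},{"dp":[-2.25,-0.94,0],"rot":[0,0,-11]},{"dp":[-2.46,-1.01,0],"rot":[0,0,-12]}]'

```text
time: 26.32
tcp_pos: [0.57, -0.0926, 0.0144]
tcp_rot: [0.658, 0.753, -0.0, 0.001]
contact_force: [3.8, 0.7, 0.4]
opening: 0.001
```

```bash
python3 arc.py 1 2 3 4 5 6 7 8 9 10 11 12
```

```text
r 0.1272 tool ang 97.72
1.0 [-0.21 -0.06]
2.0 [-0.43 -0.12]
3.0 [-0.64 -0.17]
4.0 [-0.86 -0.22]
5.0 [-1.08 -0.26]
6.0 [-1.3 -0.3]
7.0 [-1.51 -0.34]
8.0 [-1.73 -0.38]
9.0 [-1.95 -0.41]
10.0 [-2.17 -0.43]
11.0 [-2.4  -0.45]
12.0 [-2.62 -0.47]
```

Call:
apply_moves --steps '[{"dp":[-0.21,-0.06,0],"rot":[0,0,-1]},{"dp":[-0.43,-0.12,0],"rot":[0,0,-2]},{"dp":[-0.64,-0.17,0],"rot":[0,0,-3]},{"dp":[-0.86,-0.22,0],"rot":[0,0,-4]},{"dp":[-1.08,-0.26,0],"rot":[0,0,-5]},{"dp":[-1.3,-0.3,0],"rot":[0,0,-6]},{"dp":[-1.51,-0.34,0],"rot":[0,0,-7]},{"dp":[-1.73,-0.38,0],"rot":[0,0,-8]},{"dp":[-1.95,-0.41,0],"rot":[0,0,-9]},{"dp":[-2.17,-0.43,0],"rot":[0,0,-10]}]'

```text
time: 27.58
tcp_pos: [0.5482, -0.0969, 0.0144]
tcp_rot: [0.721, 0.692, -0.0, 0.001]
contact_force: [2.8, 1.1, -0.5]
opening: 0.001
```

```bash
python3 arc.py 0.5 1 1.5 2 2.5 3 3.5 4
```

```text
r 0.1272 tool ang 87.65
0.5 [-0.11 -0.01]
1.0 [-0.22 -0.02]
1.5 [-0.33 -0.03]
2.0 [-0.44 -0.04]
2.5 [-0.55 -0.05]
3.0 [-0.66 -0.05]
3.5 [-0.77 -0.06]
4.0 [-0.89 -0.06]
```

Call:
apply_moves --steps '[{"dp":[-0.11,-0.01,0],"rot":[0,0,-0.5]},{"dp":[-0.22,-0.02,0],"rot":[0,0,-1]},{"dp":[-0.33,-0.03,0],"rot":[0,0,-1.5]},{"dp":[-0.44,-0.04,0],"rot":[0,0,-2]},{"dp":[-0.55,-0.05,0],"rot":[0,0,-2.5]},{"dp":[-0.66,-0.05,0],"rot":[0,0,-3]},{"dp":[-0.77,-0.06,0],"rot":[0,0,-3.5]},{"dp":[-0.88,-0.06,0],"rot":[0,0,-4]}]'

```text
time: 28.58
tcp_pos: [0.5393, -0.0976, 0.0144]
tcp_rot: [0.745, 0.667, -0.0, 0.001]
contact_force: [3.2, 0.6, -0.4]
opening: 0.004
```

```bash
python3 arc.py 0.5 1 1.5 2; python3 -c "
from h import *
st()"
```

```text
r 0.1272 tool ang 83.62
0.5 [-0.11 -0.  ]
1.0 [-0.22 -0.01]
1.5 [-0.33 -0.01]
2.0 [-0.44 -0.01]
t 28.57 tcp [ 0.5393 -0.0976  0.0144] x [ 0.111  0.994 -0.002] z [ 0.001 -0.002 -1.   ] F [ 3.16  0.62 -0.42] M [ 0.1  -0.56 -0.06] op 0.004
```

Call:
apply_moves --steps '[{"dp":[-0.06,0,0],"rot":[0,0,-0.25]},{"dp":[-0.11,0,0],"rot":[0,0,-0.5]},{"dp":[-0.17,-0.01,0],"rot":[0,0,-0.75]},{"dp":[-0.22,-0.01,0],"rot":[0,0,-1]}]'

```text
time: 29.08
tcp_pos: [0.5371, -0.0976, 0.0144]
tcp_rot: [0.751, 0.66, -0.0, 0.001]
contact_force: [2.5, 0.7, -0.5]
opening: -0.001
```

Call:
apply_moves --steps '[{"dp":[-0.06,0,0],"rot":[0,0,-0.25]},{"dp":[-0.11,0,0],"rot":[0,0,-0.5]},{"dp":[-0.17,0,0],"rot":[0,0,-0.75]},{"dp":[-0.22,0,0],"rot":[0,0,-1]}]'

```text
time: 29.58
tcp_pos: [0.5348, -0.0976, 0.0144]
tcp_rot: [0.757, 0.653, -0.0, 0.001]
contact_force: [2.9, 1.1, -0.0]
opening: -0.001
```

Call:
apply_moves --steps '[{"dp":[-0.06,0,0],"rot":[0,0,-0.25]},{"dp":[-0.11,0,0],"rot":[0,0,-0.5]},{"dp":[-0.17,0,0],"rot":[0,0,-0.75]},{"dp":[-0.22,0,0],"rot":[0,0,-1]}]'

```text
time: 30.08
tcp_pos: [0.533, -0.0978, 0.0146]
tcp_rot: [0.763, 0.647, -0.0, 0.002]
contact_force: [5.0, -1.4, -1.1]
opening: -0.005
```

```bash
python3 -c "
from h import *
st()"
```

```text
t 30.07 tcp [ 0.533  -0.0978  0.0146] x [ 0.164  0.986 -0.002] z [ 0.002 -0.003 -1.   ] F [ 5.03 -1.41 -1.07] M [ 0.06 -0.91  0.  ] op -0.005
```

Call:
apply_moves --steps '[{"dp":[-0.07,0,0],"rot":[0,0,-0.2]},{"dp":[-0.1,0,0],"rot":[0,0,-0.3]}]'

```text
time: 30.32
tcp_pos: [0.5326, -0.098, 0.0149]
tcp_rot: [0.765, 0.644, 0.0, 0.002]
contact_force: [7.1, -0.5, -0.5]
opening: -0.004
```

```bash
python3 -c "
from h import *
st(); snap('wrist','w16'); st()"
```

```text
t 30.32 tcp [ 0.5326 -0.098   0.0149] x [ 0.169  0.986 -0.003] z [ 0.004 -0.003 -1.   ] F [ 7.09 -0.47 -0.45] M [ 0.01 -0.98 -0.03] op -0.004
t 30.38 tcp [ 0.5325 -0.098   0.0149] x [ 0.169  0.986 -0.003] z [ 0.004 -0.003 -1.   ] F [ 6.93 -0.05 -1.32] M [-0.02 -0.98 -0.  ] op 0.001
```

View pics/w16.png

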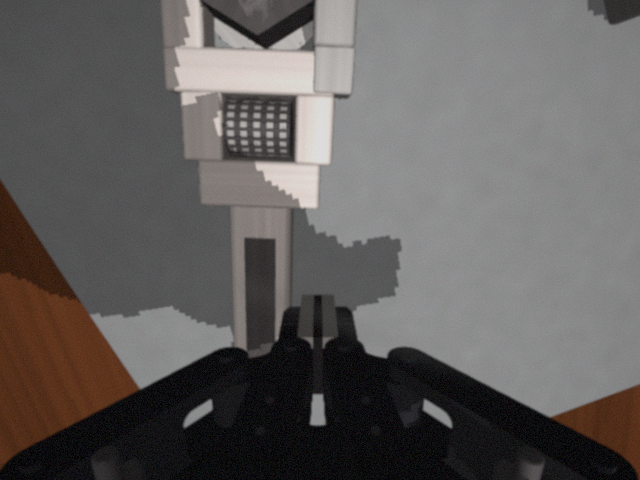

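Call:
apply_moves --steps '[{"dp":[0.3,-0.05,0],"rot":[0,0,0]},{"dp":[1.2,-0.2,0],"rot":[0,0,0]},{"dp":[2.5,-0.4,0.5],"rot":[0,0,0]},{"dp":[2.5,-0.4,5],"rot":[0,0,0]},{"dp":[1,-1,10],"rot":[0,0,0]},{"dp":[0,-1,14],"rot":[0,0,0]},{"dp":[0,-1,16],"rot":[0,0,0]},{"dp":[0,-1,16],"rot":[0,0,0]},{"dp":[0,-1,16],"rot":[0,0,0]}]'

```text
time: 31.5
tcp_pos: [0.5321, -0.1078, 0.1723]
tcp_rot: [0.765, 0.645, -0.001, 0.001]
contact_force: [-0.1, 1.0, -0.6]
opening: -0.004
```

```bash
python3 - <<'E'
from h import *
st(); p,im=snap('wrist','w17')
cv2.imwrite("pics/w17z.png",cv2.resize(im[10:300,200:440],(600,725),interpolation=cv2.INTER_CUBIC)[:600])
im=robot.read_camera("side")[:,:,::-1]; cv2.imwrite("pics/s17.png",cv2.resize(im[200:350,200:420],(792,540)))
E
```

```text
t 31.5 tcp [ 0.5321 -0.1078  0.1723] x [ 0.169  0.986 -0.002] z [ 0.    -0.002 -1.   ] F [-0.09  1.03 -0.56] M [-0.01 -0.02 -0.05] op -0.004
```

View pics/w17.png

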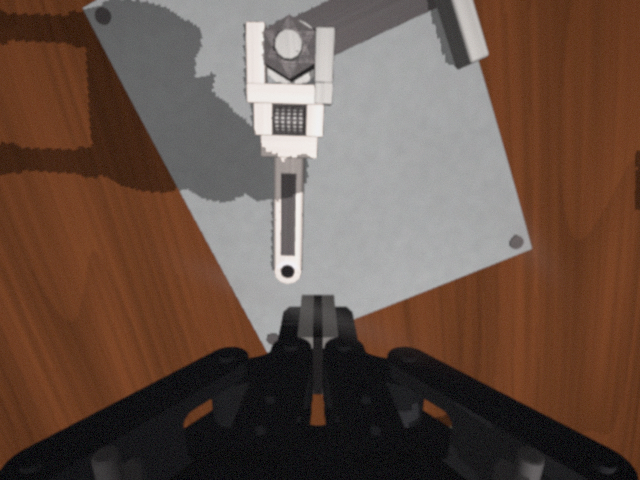

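View pics/w17z.png

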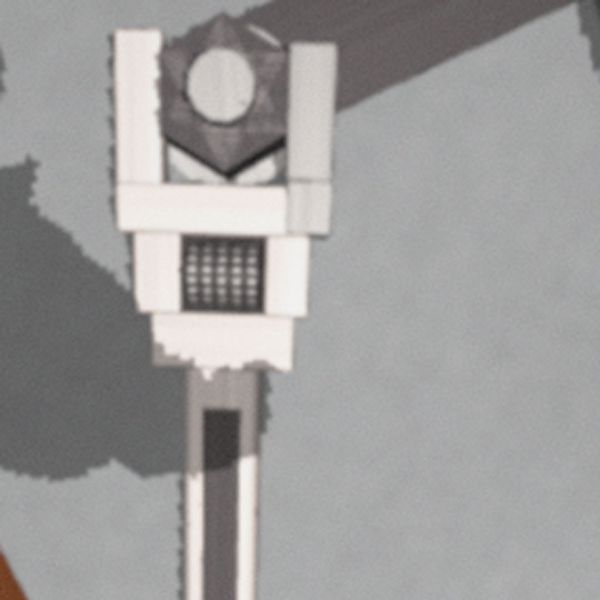

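View pics/s17.png

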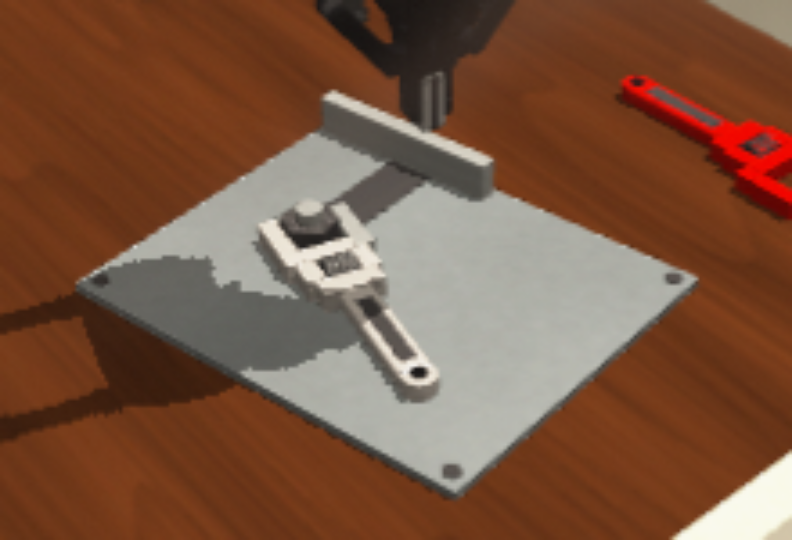

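```bash
python3 - <<'E'
from h import *
p=robot.camera_params("wrist")
a=cv2.imread("pics/w17.png"); cv2.imwrite("pics/w17y.png",cv2.resize(a[10:110,240:340],(600,600),interpolation=cv2.INTER_CUBIC))
b=cv2.imread("pics/w12.png"); cv2.imwrite("pics/w12y.png",cv2.resize(b[115:215,265:365],(600,600),interpolation=cv2.INTER_CUBIC))
E
```

```text
(no output)
```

View pics/w17y.png

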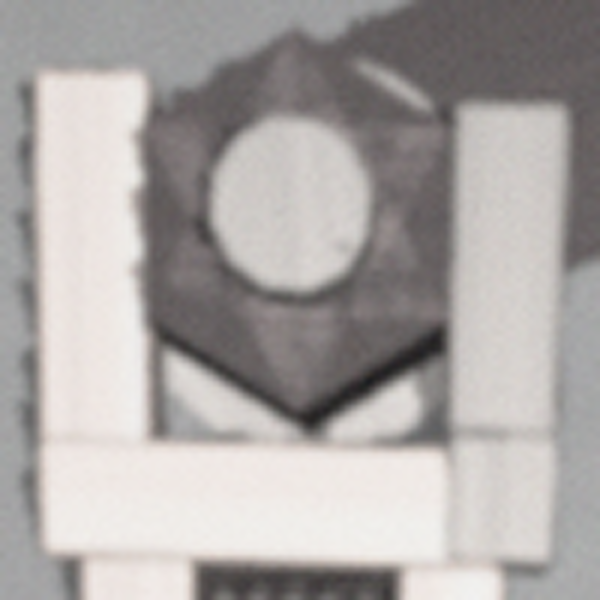

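View pics/w12y.png

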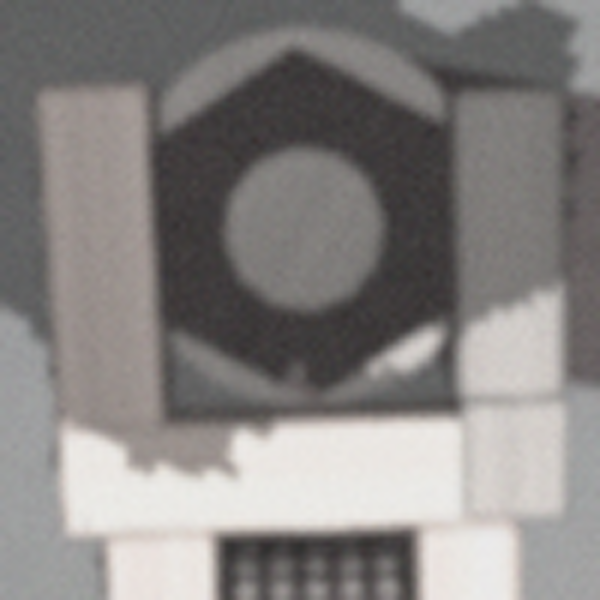

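```bash
python3 - <<'E'
from h import *
p=robot.camera_params("wrist");s=robot.get_state()
Rt=R.from_quat(s["tcp_rot"]);rel=Rt.inv().apply(np.array(p["eye"])-s["tcp_pos"]);ra=Rt.inv()*R.from_quat(p["attitude"])
x=np.array([-.405,.914,-.001]);z=np.array([.001,-.001,-1.]);x-=z*(x@z);x/=np.linalg.norm(x)
R2=R.from_matrix(np.c_[x,np.cross(z,x),z])
q=dict(p);q["eye"]=np.array([.5617,-.0285,.1567])+R2.apply(rel);q["attitude"]=(R2*ra).as_quat()
def g(n,th,a,b,name,v0):
    im=cv2.cvtColor(cv2.imread(f"pics/{n}.png"),cv2.COLOR_BGR2GRAY);print(name,im[v0-2:v0+3,a:b].mean(0).astype(int))
g("w17",0,255,275,"17L",78);g("w17",0,305,322,"17R",78)
g("w12",0,283,303,"12L",178);g("w12",0,333,350,"12R",178)
def w(p,l,r,v):
    return np.linalg.norm(onz(p,(l,v),.024)-onz(p,(r,v),.024))*1000
print("w17",w(p,264.6,315,80),"w12",w(q,292.2,341.6,180))
# outer jaws: overall width at throat bar
print("stud17",onz(p,(240+292/6,10+204/6),.038),"stud12",onz(q,(265+303/6,115+229/6),.038))
E
```

```text
17L [232 232 233 233 234 236 237 236 226 193 142 114 129 154 164 175 185 190
 199 207]
17R [216 215 214 207 187 149 125 112 111 129 167 196 201 204 205 207 208]
12L [145 145 145 147 148 148 151 146 123  92  80  91  97  98 101 104 109 115
 116 119]
12R [116 109 101  99  98  94  88 103 142 175 193 197 198 201 202 201 202]
w17 36.74382524334468 w12 36.497546528474196
stud17 [0.53479328 0.02863475 0.038     ] stud12 [0.53421661 0.02851788 0.038     ]
```

```bash
python3 - <<'E'
from h import *
st(); print(robot.close_job())
E
```

```text
t 31.6 tcp [ 0.5319 -0.1077  0.1722] x [ 0.169  0.986 -0.002] z [-0.    -0.002 -1.   ] F [ 0.3   0.98 -0.12] M [ 0.03 -0.02  0.01] op -0.001
the job is handed in; nothing more can be done
None
```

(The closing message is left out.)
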